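# Take the middle cap off the test manifold, whichever way it unscrews

### The job

Three brass hex caps close the outlets of the test manifold, and some of them have a reverse thread: find the cap with the middle-sized hexagon, turn it one way and, if it will not go, the other, until a part turn frees it, and lift it off. Finish while still holding that cap in the gripper, still, 10 cm or more above the outlet it came from, and leave the other two caps and everything else on the table as they are.

Things in the scene. Friction and masses are not known exactly. Their poses are not given: they have to be found in the camera images.
- manifold: Fixed aluminium test manifold, body 60 x 320 x 50 mm on a steel plate 130 x 400 x 8 mm, long side along its y, a gauge at its +y end and a shut-off lever at its -y end, both lower than 75 mm. Origin at table level under its centre, z up.
- manifold_row (a point): Middle of the row of three round steel outlets, 50 mm across, that stand on the manifold's long axis at y = -110, 0 and +110 mm. This point is at the height of their rims, 95 mm above the table. Each carries a cap.
- cap_medium: Middle-sized brass cap, on one of the three outlets (which varies): flange 48 mm across, 5 mm thick, and on it a hexagon 32 mm across flats, 22 mm tall. Origin on its axis at the flange's underside (on the outlet's rim while fastened), z up. The hexagon has corners on +x and -x, flats facing +y and -y and every 60 degrees from there. THE CAP TO TAKE OFF, 0.17 to 0.34 kg.
- cap_medium_foot (a point): Lower end of that cap's stem, on its axis 26 mm below the flange, hidden in the outlet (16 mm stem, cross pin along the cap's x). Turned the way that loosens it, the cap runs about 80 degrees to a stop without rising. From 60 degrees on it lifts straight out, clear after 26 mm. The other way a hard stop comes after 6 degrees. While fastened it lifts only 2 mm.
- cap_medium_top (a point): Centre of the top of that hexagon, 27 mm above the underside of the flange. Whether it loosens clockwise or anticlockwise varies with the outlet and the start and cannot be seen. At the start the cap's x is within 3 degrees of the manifold's x. It turns with little friction (under 0.3 N m); 0.5 N m or more is a stop, so turn no harder.
- cap_small: Smallest brass cap, on one of the three outlets (which varies): flange 48 mm across, 5 mm thick, and on it a hexagon 24 mm across flats, 22 mm tall. Origin on its axis at the flange's underside (on the outlet's rim while fastened), z up. The hexagon has corners on +x and -x, flats facing +y and -y and every 60 degrees from there. Same fastening. Stays on.
- cap_large: Largest brass cap, on one of the three outlets (which varies): flange 48 mm across, 5 mm thick, and on it a hexagon 40 mm across flats, 22 mm tall. Origin on its axis at the flange's underside (on the outlet's rim while fastened), z up. The hexagon has corners on +x and -x, flats facing +y and -y and every 60 degrees from there. Same fastening. Stays on.
- sleeve_long: Loose brass pipe sleeve standing on the table near the manifold, 34 mm across, 45 mm tall. Origin: centre of its underside. Leave alone.
- sleeve_short: Loose brass pipe sleeve standing near the manifold, 38 mm across, 25 mm tall. Origin: centre of its underside. Leave alone.
- elbow: Loose copper pipe elbow lying near the manifold, two 50 mm legs along its x and y, 32 mm high. Origin: under its bend. Leave alone.
- tee: Loose white plastic tee lying near the manifold, 70 mm along x, 40 mm branch along y, 32 mm high. Origin: under its middle. Leave alone.
- wrench: Steel open wrench lying on the table. Leave alone.
- tape_measure: Black and yellow tape measure, 62 x 32 x 60 mm, standing on the table. Leave alone.
- carton_small: Small closed carton, 90 x 70 x 50 mm, on the table. Leave alone.
Things that resemble listed ones, but are neither listed nor needed, are in the scene too. Leave any blue look-alike of the cap_small alone.

How it is judged (in metres and radians):
On the way, in this order (a step that is already met when the one before it is completed fails the run):
1. the middle-sized cap has been turned loose in its outlet (by more than 35 degrees, still seated) (angle between the x axis of cap_medium and the x axis of manifold, either way round above 0.61 rad and z of cap_medium in the frame of manifold between 0.089 and 0.107 m).
2. the middle-sized cap is out of its outlet, held by the fingers (z of cap_medium in the frame of manifold above 0.13 m and contact force between the fingers and cap_medium above 0.5 N), for 0.1 s.
At the end, for the whole second after the job is handed in: The middle-sized cap is held by the fingers alone, at rest (under 30 mm/s), its flange at least 90 mm above the height of the outlet rims, touching neither manifold nor other caps; the small and the large cap are still on their outlets (moved under 10 mm, turned under 17 degrees) (z of cap_medium in the frame of manifold above 0.185 m and contact force between the fingers and cap_medium above 0.5 N and contact force between each of manifold, cap_small, cap_large and cap_medium below 0.1 N and linear speed of cap_medium below 0.03 m/s and distance of each of cap_small, cap_large from where it was at the start of the episode below 0.01 m and angle between the x axis of each of cap_small, cap_large and the x axis of manifold, either way round below 0.3 rad); the arm keeps its last pose, push and grip.
It fails at once if another cap is taken off, shifted by 15 mm or more (distance of any of cap_small, cap_large from where it was at the start of the episode above 0.015 m).
It fails at once if a bystander on the table is pushed by more than 30 mm (distance of any of sleeve_long, sleeve_short, elbow, tee, wrench, tape_measure, carton_small from where it was at the start of the episode above 0.03 m).
It also fails if it takes over 48 s, if anything falls off the work surface, if the arm or the gripper's body presses on something with over 40 N, if the wrist force passes 120 N, or if a joint passes its speed limit or range.

### The arm

A 6-joint arm with a two-finger parallel gripper is mounted at the origin on the work surface. World frame = base frame: x ahead of the robot, y to its left, z up, the work surface at z = 0. Lengths are in mm, angles in rad, forces in N, time in s.
With the tool pointing down it reaches from about 350 to 975 mm from the base axis. Payload 7.1 kg.
Tool frame: the origin (TCP) lies at the very end of the fingers, on their centre line; the grasp point (between the pads) lies 19 mm behind it (ctrl.tcp_to_grasp is the distance from the TCP to the grasp point, in mm); z points along the fingers, x is the direction in which the jaws open and shut, and the axes are right-handed (so a half turn about z gives the same grasp; the last joint's range is limited). The gripper opens to 88 mm and grips with 3 to 60 N. Pads are 20 mm wide; open, the fingers measure 115 mm over their backs; the gripper's body (75 mm by 178 mm) begins 61 mm behind the grasp point.
Start: joints at [1.231, 0.423, 1.63, -0, 1.089, -0.019], TCP at [197.047, 593.108, 222.675] pointing down, gripper open.
Joint ranges: [-3, 3], [-0.9, 2.11], [0.09, 2.58], [-1.31, 4.45], [0.11, 2.69], [-2.54, 2.54]. Speed limits (rad/s): [2.39, 2.39, 3.01, 3.14, 3.14, 3.14].

### API

Orientations are given as a rotation vector (axis times angle).
In Python, from workcell import get_obs, viewer, ctrl, masks_of gives the robot as it stands. The module is installed in compiled form; this text tells all that it offers.
- The arm moves only by the shell command python3 -m inch 'ROWS'. ROWS is JSON, a list of rows, each an object of numbers: "tx", "ty", "tz": the shift along the tool's x, y, z in cm; "ax", "ay", "az": the turn, a rotation vector about the tool's x, y, z in degrees; "jaw": the opening, from 0 (shut) to 1 (fully open). In form: [{"tx": .., "ty": .., "tz": .., "ax": .., "ay": .., "az": .., "jaw": ..}, ...]. A call has 1 to 12 rows; each row shifts and turns the commanded pose from where the row before left it, along the tool's axes as they then stand; what a row does not reach is not made up. A row lasts 1/8 s, in which the tool goes at most 62.5 mm and 10.7 degrees, less where a joint would pass 70% of its speed; a pose out of reach is approached as far as the arm can. A call is refused whole if a number of a shift passes 6.25 or a number of a turn 10.7, either way. A call with a gripper value outside its range is refused whole. The fingers move at their own pace and stop on an object; the grip force is fixed at half the most. Time passes only in rows, so rows that do not move let the fingers close. It gives the time, the measured TCP pose, the force and the opening at its end, in the units of the state.
- get_obs(): the state, without advancing time (a new reading comes with each control period).
- viewer.get_image(name): name is "side" or "top"; returns (picture, depth): 480x640x3 uint8, red, green, blue; 480x640 float32, mm along the optical axis (not along the pixel's ray), 0 where there is no reading.
- viewer.get_calibration(name): a dict with "fx", "fy", "cx", "cy" (pixels), "distortion" ([k1, k2, p1, p2, k3] as OpenCV has them; the pictures are not rectified), "rvec" (rotation vector, rad) and "tvec" (3), from world to camera coordinates, as OpenCV has them. Camera axes: x right, y down, z forward; pixel columns grow to the right and rows downward; lengths in mm; the calibration is good to about 2 mm. A picture is of the moment at which its call begins. get_calibration takes no time and is no camera call.
- ctrl.close_job(): hands the job in, once; it reports no verdict.
Trained networks look in the newest picture that a camera, given by its name, has taken for a name from the list of things; names that differ only in an ending like _2 or _b are one class to them, and where a whole thing is asked for, a point or a joint stands for the part that bears it (a point fixed in the world has none). Each returns a list of dicts, best first, with "score" (0 to 1); they miss things now and then, are a little off and sometimes report something else, mostly with a low value. They report only what shows in the picture. A call takes as long as a camera call. They do not tell look-alikes from the thing itself.
- masks_of(camera, thing): "pixels" (480x640 bool, what is visible of it) and "location" ([column, row] in pixels, amid what is visible of it).
The state is a dict: "t": time; "qpos": joint angles; "qvel": joint speeds; "joint_torque": joint torques, N m; "ee_pos": TCP position; "orientation": TCP orientation; "ft_force": force on the tool from outside, world axes, zero at the start; "moment": the same for the moment, N m; "width": finger opening in mm.
Only numpy, scipy, OpenCV 4.12 (cv2) and the standard library are available. Lean on these libraries where they do the work, as an engineer would, in place of code of your own. Each camera call takes 0.05 s, during which the arm holds its last target. There are 200 camera calls.

## Working session

There is one attempt and no reset: what is moved stays moved. The work goes in short steps, Python scripts to look and compute and a shell command to move; the robot and the scene stay as the last step left them, time stands still between calls to the robot, and variables do not carry over. Pictures are saved under pics/ and viewed, about 8 in all and at most 12, crops included, and the job is handed in when it is done.

```bash
mkdir -p pics; cat > h.py <<'E'
import numpy as np, cv2
from workcell import get_obs, viewer, ctrl, masks_of
def cal(n):
    c=viewer.get_calibration(n); K=np.array([[c['fx'],0,c['cx']],[0,c['fy'],c['cy']],[0,0,1.]])
    R=cv2.Rodrigues(np.array(c['rvec'],float))[0]; return K,np.array(c['distortion'],float),R,np.array(c['tvec'],float).ravel()
def world(n,uv,d):
    K,D,R,t=cal(n); p=cv2.undistortPoints(np.array(uv,float).reshape(-1,1,2),K,D).reshape(-1,2)
    d=np.asarray(d,float).reshape(-1,1); return (np.hstack([p,np.ones((len(p),1))])*d-t)@R
def cloud(n,depth,mask):
    v,u=np.nonzero(mask&(depth>0)); return world(n,np.c_[u,v],depth[v,u])
def proj(n,P):
    K,D,R,t=cal(n); return cv2.projectPoints(np.array(P,float).reshape(-1,3),cv2.Rodrigues(R)[0],t,K,D)[0].reshape(-1,2)
E
python3 - <<'E'
from h import *
for n in ('top','side'):
    im,d=viewer.get_image(n); cv2.imwrite(f'pics/{n}0.png',im[:,:,::-1]); np.savez(f'{n}0.npz',im=im,d=d)
    K,D,R,t=cal(n); print(n,'cam at',(-R.T@t).round(),'fx',K[0,0])
    for th in ('cap_small','cap_medium','cap_large','manifold'):
        for m in masks_of(n,th)[:4]:
            P=cloud(n,d,m['pixels']); print(th,round(m['score'],2),np.round(m['location']),len(P),P.mean(0).round(),np.percentile(P,98,axis=0).round(),np.percentile(P,2,axis=0).round())
print(get_obs())
E
```

```text
top cam at [ 3.110e+02 -1.000e+00  1.075e+03] fx 446.5932778814618
cap_small 0.74 [293. 304.] 330 [372.  51.  37.] [394.  73.  55.] [352.  30.  26.]
cap_small 0.63 [278. 233.] 334 [525.  83. 107.] [548. 105. 124.] [507.  63.  96.]
cap_medium 0.52 [330. 229.] 340 [536. -25. 112.] [558.  -4. 124.] [518. -46.  95.]
cap_large 0.92 [225. 236.] 360 [515. 190. 118.] [536. 211. 124.] [497. 172.  98.]
cap_large 0.61 [139. 348.] 590 [260. 402.   6.] [299. 470.  10.] [225. 319.   0.]
manifold 0.97 [280. 245.] 7522 [520.  87.  25.] [599. 280.  69.] [ 455. -108.    2.]
side cam at [471. 851. 848.] fx 445.73579638177154
cap_small 0.76 [370. 277.] 218 [374.  56.  38.] [392.  72.  55.] [355.  40.   8.]
cap_small 0.69 [308. 264.] 258 [528.  88. 108.] [549. 104. 124.] [508.  69.  98.]
cap_medium 0.7 [308. 232.] 286 [540. -30. 104.] [565.  -4. 124.] [ 519. -196.   -0.]
cap_large 0.79 [312. 293.] 398 [516. 194. 114.] [538. 213. 125.] [496. 106.  51.]
manifold 0.67 [380. 180.] 391 [ 323. -389.   35.] [ 351. -365.   62.] [ 292. -488.   -0.]
manifold 0.59 [306. 319.] 4452 [524. 138.  19.] [598. 290.  69.] [ 455. -100.    5.]
{'t': 0.5, 'qpos': array([ 1.23096721e+00,  4.23170969e-01,  1.62993273e+00, -8.09690120e-06,
        1.08858960e+00, -1.90281516e-02]), 'qvel': array([ 0.0009819 ,  0.00019119, -0.00103001, -0.00174735, -0.00224176,
        0.00067704]), 'joint_torque': array([ 9.68902059e-04, -5.44148862e+01, -2.73816150e+01,  6.44743186e-02,
        1.77336414e-02, -3.83705560e-05]), 'ee_pos': array([197.06058034, 593.07943619, 222.61783183]), 'orientation': array([ 2.54766532e+00,  1.83809918e+00, -1.23520088e-04]), 'ft_force': array([ 0.19680645,  0.44855224, -0.03604936]), 'moment': array([-0.03922901, -0.00208155,  0.01405195]), 'width': 87.55326988060706}
```

```bash
python3 - <<'E'
from h import *
C={}
for n in ('top','side'):
    z=np.load(n+'0.npz'); P=cloud(n,z['d'],z['d']>0); 
    for k,c in (('small',(526,84)),('medium',(537,-25)),('large',(516,190))):
        q=P[(np.hypot(P[:,0]-c[0],P[:,1]-c[1])<32)&(P[:,2]>112)&(P[:,2]<135)]
        mn,mx=np.percentile(q,1,axis=0),np.percentile(q,99,axis=0); ctr=(mn+mx)/2; C[n,k]=ctr
        print(n,k,len(q),ctr.round(1),'span',(mx-mn).round(1),'mean',q.mean(0).round(1),'medz',np.median(q[:,2]).round(1))
    d=C[n,'large']-C[n,'medium']; print(n,'spacing',np.hypot(*d[:2]).round(1),'yaw',np.degrees(np.arctan2(-d[0],d[1])).round(2))
    ctrpx=proj(n,C[n,'medium'])[0].astype(int)
    a=z['im'][:,:,::-1]
    cv2.imwrite(f'pics/{n}_crop.png',cv2.resize(a[160:320,180:400] if n=='top' else a[160:360,200:420],None,fx=3,fy=3,interpolation=cv2.INTER_CUBIC)[:600])
E
```

```text
top small 114 [528.3  83.2 118.6] span [24.9 23.7 12.9] mean [527.4  83.5 120.7] medz 121.0
top medium 191 [539.  -25.4 119.6] span [32.6 30.8 11.3] mean [538.8 -25.7 120.9] medz 120.9
top large 307 [517.3 192.5 119.4] span [41.3 39.5 10.1] mean [516.6 192.3 121. ] medz 121.2
top spacing 219.0 yaw 5.7
side small 97 [528.6  81.9 118.7] span [26.1 24.1 13.1] mean [528.7  84.2 120.4] medz 121.6
side medium 129 [540.6 -26.9 118.9] span [33.4 35.1 13.1] mean [540.1 -24.6 120.5] medz 121.3
side large 282 [518.2 191.8 118.7] span [43.6 40.5 12.8] mean [517.8 194.  121.2] medz 122.0
side spacing 219.8 yaw 5.86
```

View pics/top0.png

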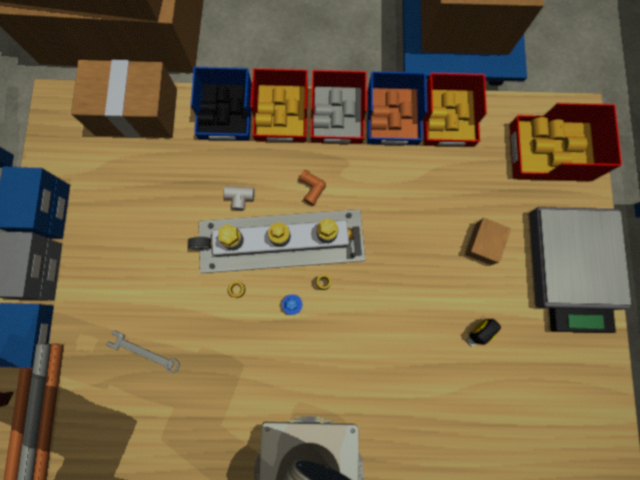

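View pics/side0.png

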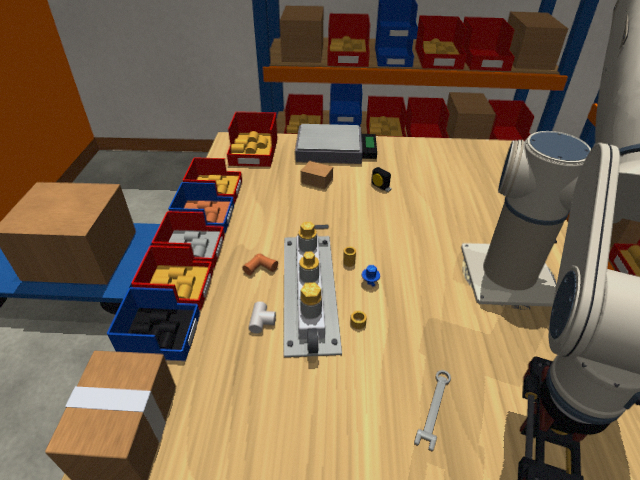

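The pictures show the yellow caps at top-view pixels (228,236) large, (278,233) small and (328,229) medium. The measured spans of 41/25/32 mm confirm the sizes. The blue look-alike is at (291,304) and the shut-off lever is by the medium cap. The rim row measures 219 mm and the manifold yaw is +5.75°. The medium top is at about (539.5,-25.5,122). I'll go above it first.

```bash
python3 -m inch '[{"tx":-3.99,"ty":4.33},{"tx":-3.99,"ty":4.33},{"tx":-3.99,"ty":4.33},{"tx":-3.99,"ty":4.33},{"tx":-3.99,"ty":4.33},{"tx":-3.99,"ty":4.33},{"tx":-3.99,"ty":4.33},{"tx":-3.99,"ty":4.33},{"tx":-3.99,"ty":4.33},{"tx":-3.99,"ty":4.33},{"tx":-3.99,"ty":4.33},{"tx":-3.99,"ty":4.33}]'
python3 -m inch '[{"az":10.65},{"az":10.65},{"az":10.65},{"az":10.65},{"az":10.65},{"az":10.65},{"az":10.65},{"az":10.65},{"az":10.65},{"jaw":0.7},{"jaw":0.7}]'
cat >> h.py <<'E'
def st():
    o=get_obs(); R=cv2.Rodrigues(np.array(o['orientation'],float))[0]
    print('t',round(o['t'],2),'pos',o['ee_pos'].round(1),'az',np.degrees(np.arctan2(R[1,0],R[0,0])).round(2),'z',R[:,2].round(3),'F',o['ft_force'].round(1),'M',o['moment'].round(2),'w',round(o['width'],1),'q6',np.degrees(o['qpos'][5]).round(1)); return o,R
def togo(p,az):
    o,R=st(); print('to go cm (tool)',(R.T@(np.array(p)-o['ee_pos'])/10).round(2),'az turn',(np.degrees(np.arctan2(R[1,0],R[0,0]))-az).round(2))
E
python3 -c "
from h import *
togo((539.5,-25.5,103),-24.25)"
```

```text
t 0.5 pos [197.1 593.1 222.6] az 71.62 z [-0. -0. -1.] F [ 0.2  0.4 -0. ] M [-0.04 -0.    0.01] w 87.6 q6 -1.1
to go cm (tool) [-47.9   52.    11.97] az turn 95.87$[0]: bad value
$[0]: bad value
```

```bash
python3 -m inch '[{"tx":-3.99,"ty":4.33,"tz":0,"ax":0,"ay":0,"az":0,"jaw":0.7},{"tx":-3.99,"ty":4.33,"tz":0,"ax":0,"ay":0,"az":0,"jaw":0.7},{"tx":-3.99,"ty":4.33,"tz":0,"ax":0,"ay":0,"az":0,"jaw":0.7},{"tx":-3.99,"ty":4.33,"tz":0,"ax":0,"ay":0,"az":0,"jaw":0.7},{"tx":-3.99,"ty":4.33,"tz":0,"ax":0,"ay":0,"az":0,"jaw":0.7},{"tx":-3.99,"ty":4.33,"tz":0,"ax":0,"ay":0,"az":0,"jaw":0.7},{"tx":-3.99,"ty":4.33,"tz":0,"ax":0,"ay":0,"az":0,"jaw":0.7},{"tx":-3.99,"ty":4.33,"tz":0,"ax":0,"ay":0,"az":0,"jaw":0.7},{"tx":-3.99,"ty":4.33,"tz":0,"ax":0,"ay":0,"az":0,"jaw":0.7},{"tx":-3.99,"ty":4.33,"tz":0,"ax":0,"ay":0,"az":0,"jaw":0.7},{"tx":-3.99,"ty":4.33,"tz":0,"ax":0,"ay":0,"az":0,"jaw":0.7},{"tx":-3.99,"ty":4.33,"tz":0,"ax":0,"ay":0,"az":0,"jaw":0.7}]'
python3 -c "
from h import *
togo((539.5,-25.5,103),-24.25)"
```

```text
t: 2.0
ee_pos: [540.0, -27.0, 223.0]
orientation: [2.548, 1.838, 0.001]
ft_force: [0.6, 0.4, -0.5]
width: 61.5
t 2.0 pos [540. -27. 223.] az 71.6 z [ 0.001  0.    -1.   ] F [ 0.6  0.4 -0.5] M [ 0.02 -0.06  0.  ] w 61.5 q6 -75.7
to go cm (tool) [ 0.12 -0.11 12.  ] az turn 95.85
```

```bash
python3 -m inch '[{"tx":0,"ty":0,"tz":0.6,"ax":0,"ay":0,"az":10.65,"jaw":0.7},{"tx":0,"ty":0,"tz":0.6,"ax":0,"ay":0,"az":10.65,"jaw":0.7},{"tx":0,"ty":0,"tz":0.6,"ax":0,"ay":0,"az":10.65,"jaw":0.7},{"tx":0,"ty":0,"tz":0.6,"ax":0,"ay":0,"az":10.65,"jaw":0.7},{"tx":0,"ty":0,"tz":0.6,"ax":0,"ay":0,"az":10.65,"jaw":0.7},{"tx":0,"ty":0,"tz":0.6,"ax":0,"ay":0,"az":10.65,"jaw":0.7},{"tx":0,"ty":0,"tz":0.6,"ax":0,"ay":0,"az":10.65,"jaw":0.7},{"tx":0,"ty":0,"tz":0.6,"ax":0,"ay":0,"az":10.65,"jaw":0.7},{"tx":0,"ty":0,"tz":0.6,"ax":0,"ay":0,"az":10.65,"jaw":0.7},{"tx":0,"ty":0,"tz":0,"ax":0,"ay":0,"az":0,"jaw":0.7}]'
python3 - <<'E'
from h import *
togo((539.5,-25.5,103),-24.25)
im,d=viewer.get_image('side'); a=im[150:300,220:400,::-1]
cv2.imwrite('pics/side1.png',cv2.resize(a,None,fx=4,fy=4,interpolation=cv2.INTER_CUBIC))
E
```

```text
t: 3.25
ee_pos: [538.9, -25.1, 168.4]
orientation: [3.072, -0.657, -0.001]
ft_force: [-0.0, 0.2, 0.1]
width: 61.6
t 3.25 pos [538.9 -25.1 168.4] az -24.13 z [-0.001  0.    -1.   ] F [-0.   0.2  0.1] M [-0.06  0.06 -0.  ] w 61.6 q6 20.2
to go cm (tool) [0.08 0.01 6.54] az turn 0.12
```

View pics/side1.png

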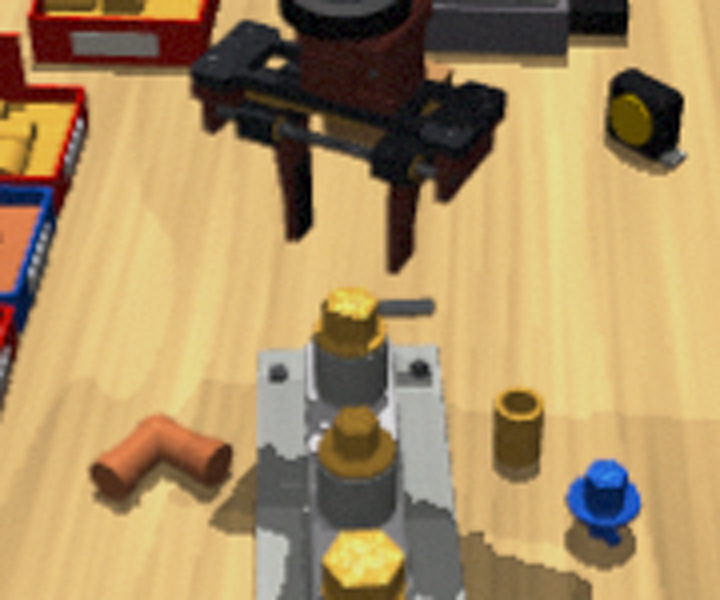

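The fingers (crop px 300,235 and 395,265) straddle the medium cap (350,305) from above with clear sides. Next I'll descend and close.

```bash
python3 -m inch '[{"tx":0.05,"ty":0,"tz":2,"ax":0,"ay":0,"az":0,"jaw":0.7},{"tx":0,"ty":0,"tz":2,"ax":0,"ay":0,"az":0,"jaw":0.7},{"tx":0,"ty":0,"tz":1.5,"ax":0,"ay":0,"az":0,"jaw":0.7},{"tx":0,"ty":0,"tz":0.7,"ax":0,"ay":0,"az":0,"jaw":0.7},{"tx":0,"ty":0,"tz":0,"ax":0,"ay":0,"az":0,"jaw":0.7},{"tx":0,"ty":0,"tz":0,"ax":0,"ay":0,"az":0,"jaw":0.7}]'
python3 -c "
from h import *
togo((539.5,-25.5,103),-24.25)"
```

```text
t: 4.05
ee_pos: [540.1, -25.3, 107.2]
orientation: [-3.072, 0.659, -0.001]
ft_force: [0.1, 0.8, -0.6]
width: 61.1
t 4.05 pos [540.1 -25.3 107.2] az -24.21 z [ 0.001 -0.    -1.   ] F [ 0.1  0.8 -0.6] M [-0.1   0.08 -0.01] w 61.1 q6 20.3
to go cm (tool) [-0.05  0.04  0.42] az turn 0.04
```

```bash
python3 -m inch '[{"tx":-0.03,"ty":0,"tz":0.3,"ax":0,"ay":0,"az":0,"jaw":0.7},{"tx":0,"ty":0,"tz":0,"ax":0,"ay":0,"az":0,"jaw":0},{"tx":0,"ty":0,"tz":0,"ax":0,"ay":0,"az":0,"jaw":0},{"tx":0,"ty":0,"tz":0,"ax":0,"ay":0,"az":0,"jaw":0},{"tx":0,"ty":0,"tz":0,"ax":0,"ay":0,"az":0,"jaw":0},{"tx":0,"ty":0,"tz":0,"ax":0,"ay":0,"az":0,"jaw":0}]'
python3 -c "
from h import *
st()"
```

```text
t: 4.8
ee_pos: [539.5, -25.2, 103.8]
orientation: [-3.072, 0.659, -0.001]
ft_force: [0.4, -0.3, 1.1]
width: 31.6
t 4.8 pos [539.5 -25.2 103.8] az -24.23 z [ 0. -0. -1.] F [ 0.4 -0.3  1.1] M [-0.12  0.04 -0.04] w 31.6 q6 20.3
```

```bash
python3 -m inch '[{"tx":0,"ty":0,"tz":0,"ax":0,"ay":0,"az":2,"jaw":0},{"tx":0,"ty":0,"tz":0,"ax":0,"ay":0,"az":2,"jaw":0},{"tx":0,"ty":0,"tz":0,"ax":0,"ay":0,"az":0,"jaw":0}]'
python3 -c "
from h import *
st()"
python3 -m inch '[{"tx":0,"ty":0,"tz":0,"ax":0,"ay":0,"az":2,"jaw":0},{"tx":0,"ty":0,"tz":0,"ax":0,"ay":0,"az":0,"jaw":0}]'
python3 -c "
from h import *
st()"
```

```text
t: 5.18
ee_pos: [539.4, -25.3, 103.8]
orientation: [3.046, -0.767, 0.0]
ft_force: [-0.5, -1.2, 1.2]
width: 31.5
t 5.17 pos [539.4 -25.3 103.8] az -28.27 z [ 0. -0. -1.] F [-0.5 -1.2  1.2] M [-0.21  0.13 -0.01] w 31.5 q6 24.3
t: 5.42
ee_pos: [539.6, -25.3, 103.8]
orientation: [-3.033, 0.82, -0.001]
ft_force: [-0.0, -1.2, 2.1]
width: 31.8
t 5.42 pos [539.6 -25.3 103.8] az -30.27 z [ 0. -0. -1.] F [-0.  -1.2  2.1] M [-0.32  0.01  0.07] w 31.8 q6 26.3
```

```bash
python3 -m inch '[{"tx":0,"ty":0,"tz":0,"ax":0,"ay":0,"az":1.5,"jaw":0},{"tx":0,"ty":0,"tz":0,"ax":0,"ay":0,"az":0,"jaw":0}]'
python3 -c "
from h import *
st()"
```

```text
t: 5.68
ee_pos: [539.6, -25.3, 103.8]
orientation: [3.022, -0.86, 0.001]
ft_force: [1.1, -2.1, 2.4]
width: 31.8
t 5.67 pos [539.6 -25.3 103.8] az -31.76 z [ 0.001 -0.    -1.   ] F [ 1.1 -2.1  2.4] M [-0.43 -0.08 -0.  ] w 31.8 q6 27.8
```

```bash
python3 -m inch '[{"tx":0,"ty":0,"tz":0,"ax":0,"ay":0,"az":1.5,"jaw":0},{"tx":0,"ty":0,"tz":0,"ax":0,"ay":0,"az":0,"jaw":0}]'
python3 -c "
from h import *
st()"
python3 -m inch '[{"tx":0,"ty":0,"tz":0,"ax":0,"ay":0,"az":1.5,"jaw":0},{"tx":0,"ty":0,"tz":0,"ax":0,"ay":0,"az":0,"jaw":0}]'
python3 -c "
from h import *
st()"
```

```text
t: 5.92
ee_pos: [539.6, -25.3, 103.8]
orientation: [-3.01, 0.899, -0.001]
ft_force: [0.3, -2.7, 1.6]
width: 32.1
t 5.92 pos [539.6 -25.3 103.8] az -33.26 z [ 0.001 -0.    -1.   ] F [ 0.3 -2.7  1.6] M [-0.49 -0.1  -0.02] w 32.1 q6 29.3
t: 6.18
ee_pos: [539.6, -25.3, 103.8]
orientation: [-2.998, 0.938, -0.001]
ft_force: [2.2, -3.1, 1.7]
width: 31.8
t 6.17 pos [539.6 -25.3 103.8] az -34.76 z [ 0.001 -0.    -1.   ] F [ 2.2 -3.1  1.7] M [-0.66 -0.32  0.06] w 31.8 q6 30.8
```

```bash
python3 -m inch '[{"tx":0,"ty":0,"tz":0,"ax":0,"ay":0,"az":3,"jaw":0},{"tx":0,"ty":0,"tz":0,"ax":0,"ay":0,"az":2,"jaw":0},{"tx":0,"ty":0,"tz":0,"ax":0,"ay":0,"az":0,"jaw":0}]'
python3 -c "
from h import *
st()"

```

```text
t: 6.55
ee_pos: [539.8, -25.5, 103.8]
orientation: [2.954, -1.068, 0.002]
ft_force: [2.5, -4.3, 1.0]
width: 31.9
t 6.55 pos [539.8 -25.5 103.8] az -39.74 z [ 0.001 -0.001 -1.   ] F [ 2.5 -4.3  1. ] M [-1.   -0.38  0.08] w 31.9 q6 35.8
```

Turned 15.5° with no stop and no torque (Mz under 0.1), so clockwise is the loosening direction. I'll continue and relieve the small side load.

```bash
python3 -m inch '[{"tx":0.05,"ty":0.02,"tz":0,"ax":0,"ay":0,"az":0,"jaw":0},{"tx":0,"ty":0,"tz":0,"ax":0,"ay":0,"az":5,"jaw":0},{"tx":0,"ty":0,"tz":0,"ax":0,"ay":0,"az":5,"jaw":0},{"tx":0,"ty":0,"tz":0,"ax":0,"ay":0,"az":5,"jaw":0},{"tx":0,"ty":0,"tz":0,"ax":0,"ay":0,"az":5,"jaw":0},{"tx":0,"ty":0,"tz":0,"ax":0,"ay":0,"az":0,"jaw":0}]'
python3 -c "
from h import *
st()"

```

```text
t: 7.3
ee_pos: [540.0, -26.7, 103.8]
orientation: [2.723, -1.564, 0.002]
ft_force: [1.5, -7.9, 1.7]
width: 31.8
t 7.3 pos [540.  -26.7 103.8] az -59.75 z [ 0.001 -0.002 -1.   ] F [ 1.5 -7.9  1.7] M [-1.68 -0.38  0.09] w 31.8 q6 55.8
```

```bash
python3 -m inch '[{"tx":0.08,"ty":0.03,"tz":0,"ax":0,"ay":0,"az":0,"jaw":0},{"tx":0,"ty":0,"tz":0,"ax":0,"ay":0,"az":5,"jaw":0},{"tx":0,"ty":0,"tz":0,"ax":0,"ay":0,"az":5,"jaw":0},{"tx":0,"ty":0,"tz":0,"ax":0,"ay":0,"az":5,"jaw":0},{"tx":0,"ty":0,"tz":0,"ax":0,"ay":0,"az":0,"jaw":0}]'
python3 -c "
from h import *
st()"

```

```text
t: 7.92
ee_pos: [540.1, -27.4, 103.8]
orientation: [2.496, -1.907, 0.002]
ft_force: [2.2, -8.0, 1.9]
width: 31.6
t 7.92 pos [540.1 -27.4 103.8] az -74.75 z [ 0.001 -0.001 -1.   ] F [ 2.2 -8.   1.9] M [-1.62 -0.29  0.06] w 31.6 q6 70.7
```

```bash
python3 -m inch '[{"tx":0.07,"ty":0.0,"tz":0,"ax":0,"ay":0,"az":0,"jaw":0},{"tx":0,"ty":0,"tz":0,"ax":0,"ay":0,"az":5,"jaw":0},{"tx":0,"ty":0,"tz":0,"ax":0,"ay":0,"az":5,"jaw":0},{"tx":0,"ty":0,"tz":0,"ax":0,"ay":0,"az":5,"jaw":0},{"tx":0,"ty":0,"tz":0,"ax":0,"ay":0,"az":4,"jaw":0},{"tx":0,"ty":0,"tz":0,"ax":0,"ay":0,"az":0,"jaw":0}]'
python3 -c "
from h import *
st()"

```

```text
t: 8.68
ee_pos: [539.8, -27.6, 103.8]
orientation: [2.147, -2.293, 0.0]
ft_force: [0.6, -6.3, 3.6]
width: 31.7
t 8.68 pos [539.8 -27.6 103.8] az -93.76 z [-0.    -0.001 -1.   ] F [ 0.6 -6.3  3.6] M [-1.14  0.01  0.01] w 31.7 q6 89.6
```

```bash
python3 -m inch '[{"tx":0.06,"ty":0.0,"tz":0,"ax":0,"ay":0,"az":0,"jaw":0},{"tx":0,"ty":0,"tz":-0.2,"ax":0,"ay":0,"az":0,"jaw":0},{"tx":0,"ty":0,"tz":-0.3,"ax":0,"ay":0,"az":0,"jaw":0},{"tx":0,"ty":0,"tz":0,"ax":0,"ay":0,"az":0,"jaw":0}]'
python3 -c "
from h import *
st()"

```

```text
t: 9.18
ee_pos: [539.7, -27.7, 108.7]
orientation: [2.148, -2.292, -0.001]
ft_force: [2.4, -2.9, -3.2]
width: 32.0
t 9.18 pos [539.7 -27.7 108.7] az -93.73 z [-0.  0. -1.] F [ 2.4 -2.9 -3.2] M [-0.55 -0.31  0.02] w 32.0 q6 89.5
```

```bash
python3 -m inch '[{"tx":0,"ty":0,"tz":-0.6,"ax":0,"ay":0,"az":0,"jaw":0},{"tx":0,"ty":0,"tz":-0.8,"ax":0,"ay":0,"az":0,"jaw":0},{"tx":0,"ty":0,"tz":-0.8,"ax":0,"ay":0,"az":0,"jaw":0},{"tx":0,"ty":0,"tz":-0.8,"ax":0,"ay":0,"az":0,"jaw":0},{"tx":0,"ty":0,"tz":-0.8,"ax":0,"ay":0,"az":0,"jaw":0},{"tx":0,"ty":0,"tz":0,"ax":0,"ay":0,"az":0,"jaw":0}]'
python3 -c "
from h import *
st()"

```

```text
t: 9.93
ee_pos: [540.2, -27.7, 147.5]
orientation: [-2.147, 2.292, -0.001]
ft_force: [0.6, -1.0, -1.9]
width: 31.8
t 9.93 pos [540.2 -27.7 147.5] az -93.73 z [ 0.001  0.    -1.   ] F [ 0.6 -1.  -1.9] M [-0.02  0.14  0.05] w 31.8 q6 89.5
```

```bash
python3 -m inch '[{"tx":0,"ty":0,"tz":-1.5,"ax":0,"ay":0,"az":0,"jaw":0},{"tx":0,"ty":0,"tz":-2,"ax":0,"ay":0,"az":0,"jaw":0},{"tx":0,"ty":0,"tz":-2,"ax":0,"ay":0,"az":0,"jaw":0},{"tx":0,"ty":0,"tz":-2,"ax":0,"ay":0,"az":0,"jaw":0},{"tx":0,"ty":0,"tz":-1.5,"ax":0,"ay":0,"az":0,"jaw":0},{"tx":0,"ty":0,"tz":-0.5,"ax":0,"ay":0,"az":0,"jaw":0},{"tx":0,"ty":0,"tz":0,"ax":0,"ay":0,"az":0,"jaw":0},{"tx":0,"ty":0,"tz":0,"ax":0,"ay":0,"az":0,"jaw":0},{"tx":0,"ty":0,"tz":0,"ax":0,"ay":0,"az":0,"jaw":0}]'
python3 - <<'E'
from h import *
st()
im,d=viewer.get_image('side'); a=im[110:300,220:440,::-1]
cv2.imwrite('pics/side2.png',cv2.resize(a,None,fx=3,fy=3,interpolation=cv2.INTER_CUBIC))
P=cloud('side',d,d>0)
for k,c in (('small',(528,83)),('large',(517,192))):
    q=P[(np.hypot(P[:,0]-c[0],P[:,1]-c[1])<32)&(P[:,2]>112)&(P[:,2]<135)]
    print(k,len(q),q.mean(0).round(1),((q.max(0)+q.min(0))/2).round(1))
for m in masks_of('side','cap_medium')[:2]:
    q=cloud('side',d,m['pixels']); print(m['score'],np.round(m['location']),np.percentile(q,[5,50,95],axis=0).round())
E
```

```text
t: 11.05
ee_pos: [539.5, -27.8, 241.0]
orientation: [2.147, -2.292, -0.002]
ft_force: [-0.6, 0.6, -1.6]
width: 31.4
t 11.05 pos [539.5 -27.8 241. ] az -93.73 z [-0.001  0.    -1.   ] F [-0.6  0.6 -1.6] M [ 0.03  0.1  -0.01] w 31.4 q6 89.5
small 100 [528.5  84.5 120. ] [528.5  82.6 118.5]
large 284 [517.6 193.9 121. ] [518.1 191.6 118.6]
0.6 [311. 190.] [[516. -36. 209.]
 [528. -19. 238.]
 [541.  -6. 260.]]
```

View pics/side2.png

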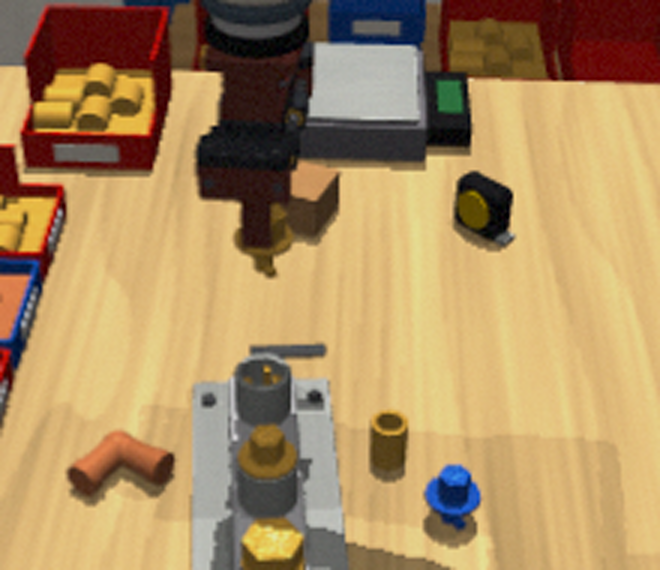

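The cap, with its stem and pin, hangs in the fingers (crop px 263,240). Its outlet (263,385) is open, and the small and large caps sit unmoved. The flange is at about z 232 mm.

```bash
python3 -c "
from h import *
st(); ctrl.close_job()"
```

```text
t 11.15 pos [539.7 -27.8 241.2] az -93.73 z [-0.001  0.    -1.   ] F [ 0.3  0.4 -2.7] M [ 0.01  0.18 -0.04] w 31.6 q6 89.5
the job is handed in; nothing more can be done
```

The middle-sized cap is off its outlet and held still in the gripper, and I handed the job in at t = 11.15 s. The interface gave no verdict.

- **Finding it:** the medium cap was on the −y outlet, with a measured hexagon span of about 32 mm. The other two measured about 25 mm and 41 mm.
- **Turning:** it loosened clockwise on the first try. I turned it about 70° with the measured torque at or under 0.1 N m, so it never reached a stop.
- **Lifting:** it came straight out and is held across its flats, with a finger opening of about 31.6 mm. By the measured tool height, the flange is at about z = 232 mm, roughly 137 mm above the rims.
- **Last checks:** the final picture shows the cap, stem and pin in the fingers and the outlet open. The small and large caps measured within about 1 mm of their starting positions. I did not re-measure the angles of those two caps or the positions of the loose objects. The elbow, the tall sleeve, the tape measure and the blue look-alike look untouched in the final picture.
- **What disagreed:** a side load of up to 8 N built up during the turn, because the tool was 1 to 2 mm off the cap's axis. I eased it with small shifts, and it was gone once the cap was free.
- **Rejected call:** the first move call was refused because the rows did not list every field. Nothing moved.

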